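Shingle blank wall plates along a picking tray

ROBOT

A 6-joint arm with a two-finger parallel gripper is mounted at the origin on the work surface. World frame = base frame: x ahead of the robot, y to its left, z up, the work surface at z = 0. Lengths are in m, angles in rad, forces in N, time in s.
With the tool pointing down it reaches from about 0.35 to 0.975 m from the base axis. Payload 4.9 kg.
Tool frame: the origin (TCP) lies on the centre line of the jaws, within the pads' length; the fingertips stand ctrl.tcp_to_tips ahead of it and the grasp point (between the pads) lies 3 mm ahead of it (ctrl.tcp_to_tips is the distance from the TCP to the fingertips, in m); z points along the fingers, y is the direction in which the jaws open and shut (so a half turn about z gives the same grasp; the last joint's range is limited). The gripper opens to 85 mm and grips with 20 to 120 N. Pads are 22 mm wide; open, the fingers measure 114 mm over their backs; the gripper's body (76 mm by 85 mm) begins 54 mm behind the grasp point. The pads swing forward as they close: fully open they stand 13 mm farther back than shut.
Start: joints at [1.144, 0.053, 1.613, -0, 1.476, -0.119], TCP at [0.189, 0.596, 0.253] pointing down, gripper open.
Joint ranges: [-3.01, 3.01], [-1.01, 2.22], [0.06, 2.58], [-1.02, 4.17], [0.09, 2.62], [-3.14, 3.14]. Speed limits (rad/s): [2.57, 2.57, 3.14, 3.14, 3.14, 3.14].

INTERFACE

Orientations are given as a rotation vector (axis times angle).
In Python, from station import ctrl, vision gives the robot as it stands.
- The arm moves only by the tool jog_arm, never from a script. Its argument "deltas" is a list of rows, each a list of 7 numbers: the turn, a rotation vector about the tool's x, y, z in rad, then the shift along the tool's x, y, z in cm, then the opening, from 0 (shut) to 1 (fully open). A call has 1 to 12 rows; each row shifts and turns the commanded pose from where the row before left it, along the tool's axes as they then stand; what a row does not reach is not made up. A row lasts 1/12 s, in which the tool goes at most 41.7 mm and 7.16 degrees, less where a joint would pass 70% of its speed; a pose out of reach is approached as far as the arm can. A call with a gripper value outside its range is refused whole. The fingers move at their own pace and stop on an object; "grip_force" is the grip in N (left out, the last holds). Time passes only in rows, so rows that do not move let the fingers close. It gives the time, the measured TCP pose, the force and the opening at its end, in the units of the state.
- ctrl.get_obs(): the state, without advancing time (a new reading comes with each control period).
- vision.get_image(name): name is "scene" or "top" or "wrist"; returns (picture, depth): 400x640x3 uint8, red, green, blue; 400x640 float32, m along the optical axis (not along the pixel's ray), 0 where there is no reading.
- vision.calibration(name): a dict with "fx", "fy", "cx", "cy" (pixels), "rvec" (rotation vector, rad) and "tvec" (3), from world to camera coordinates, as OpenCV has them; the wrist camera has in their place "hand_eye" (4x4, takes a point from camera to tool coordinates, whose origin is the TCP and whose axes are the flange's). Camera axes: x right, y down, z forward; pixel columns grow to the right and rows downward; lengths in m; the calibration is good to about 2 mm. The wrist camera is an equidistant fisheye: a pixel r from the principal point sees the ray r / f radians off the axis. A picture is of the moment at which its call begins: read the wrist's pose just before it. calibration takes no time and is no camera call.
- ctrl.finish_job(): hands the job in, once; it reports no verdict.
The state is a dict: "t": time; "q": joint angles; "dq": joint speeds; "effort": joint torques, N m; "tool_pos": TCP position; "tool_rot": TCP orientation; "contact_force": force on the tool from outside, world axes, zero at the start; "wrist_torque": the same for the moment, N m; "opening": finger opening in m.
Only numpy, scipy, OpenCV 4.12 (cv2) and the standard library are available. Lean on these libraries where they do the work, as an engineer would, in place of code of your own. Each camera call takes 0.05 s, during which the arm holds its last target. There are 200 camera calls.

TASK

Lay the two loose narrow wall plates in the steel tray to carry on the row that the plate already there begins: like roof shingles, each lies on top of the end of the one before, overlapping it by about a third of its length, its other end down on the tray floor. Keep the row straight, along the middle of the tray, towards its empty end, and leave the plate that is already there where it lies. The two narrow plates may go in either order; the square and round plates are not wanted.

Things in the scene. Friction and masses are not known exactly. Their poses are not given: they have to be found in the camera images.
- tray: Low galvanised steel tray, fixed to the bench, 330 x 130 mm outside, 320 x 120 mm inside; floor top 4 mm and rim 14 mm above the bench. Origin on the bench under its centre; x along its length, from the end where the first plate lies towards the empty end; y across it, z up.
- first_plate_center (a point): The plate already in the tray: a narrow white plastic blank wall plate, 110 mm long, 46 mm wide, 8 mm thick, with a small screw head near each end, lying loose and flat on the tray floor within 20 mm of one end wall, its length along the tray. The point is its centre, half-way up (4 mm above its underside); its x axis runs along its length towards the tray's empty end, z up.
- plate_1_center (a point): Loose on the bench, lying flat: a narrow white plastic blank wall plate, 110 mm long, 46 mm wide, 8 mm thick, with a small screw head near each end. The point is the plate's centre, half-way up (4 mm above its underside); x runs along its length, y across its width, z up. It weighs about 60 g, the same turned end for end. On the bench near it also lie a square (86 mm) and a round (84 mm) white blank plate, 8 mm thick, which are not wanted.
- plate_2_center (a point): Loose on the bench, lying flat: the other narrow white plastic blank wall plate, 110 mm long, 46 mm wide, 8 mm thick, with a small screw head near each end. The point is the plate's centre, half-way up (4 mm above its underside); x runs along its length, y across its width, z up. It weighs about 60 g, the same turned end for end.
There are look-alikes about, which are no part of the job. What is shaped like the part that bears plate_2_center but brown or purple is not meant.

How it is judged:
By the outcome, as a careful person would: the job done as asked, in the order asked, and still so for the second after the job is handed in, with the robot touching nothing.
It also fails if it takes over 48 s, if anything falls off the work surface, if the arm or the gripper's body presses on something with over 40 N, if the wrist force passes 120 N, or if a joint passes its speed limit or range.

## Working session

There is one attempt and no reset: what is moved stays moved. The work goes in short steps, Python scripts to look and compute and a tool call to move; the robot and the scene stay as the last step left them, time stands still between calls to the robot, and variables do not carry over. Pictures are saved under pics/ and viewed, about 8 in all and at most 12, crops included, and the job is handed in when it is done.

Besides the shell and the picture viewer there is one more tool, called after "Call:" as a command line: name --pt "numbers of a row" for each row, then --argument value for the rest. jog_arm: Moves the arm, as the interface text tells. Its arguments: {"type":"object","properties":{"deltas":{"type":"array"},"grip_force":{"type":"number"}},"required":["deltas"]}

```bash
ls; mkdir -p pics
cat > h.py <<'E'
import numpy as np, cv2
from station import ctrl, vision
def grab(n,tag):
    im,d=vision.get_image(n); cv2.imwrite(f'pics/{tag}.png',im[:,:,::-1]); np.save(f'pics/{tag}.npy',d); return im,d
def onplane(n,uv,z):
    c=vision.calibration(n); R=cv2.Rodrigues(np.array(c['rvec'],float))[0]; t=np.array(c['tvec'],float).ravel()
    uv=np.atleast_2d(uv).astype(float)
    r=np.c_[(uv[:,0]-c['cx'])/c['fx'],(uv[:,1]-c['cy'])/c['fy'],np.ones(len(uv))]@R
    o=-R.T@t
    return o+r*((z-o[2])/r[:,2])[:,None]
E
python3 - <<'E'
from h import *
print({k:v for k,v in ctrl.get_obs().items()}, ctrl.tcp_to_tips)
for n in('top','scene'): grab(n,n+'0')
for n in('top','wrist'): print(vision.calibration(n))
a=[cv2.imread(f'pics/{n}0.png') for n in('top',)]
E
```

```text
pics
{'t': 0.0, 'q': array([ 1.14401580e+00,  5.33640695e-02,  1.61428243e+00, -3.08209310e-05,
        1.47602419e+00, -1.18972643e-01]), 'dq': array([-2.69580261e-05,  8.51382994e-04, -2.09931681e-03, -1.72542351e-03,
        7.29430836e-04,  8.78234498e-04]), 'effort': array([ 6.87654992e-04, -3.93674076e+01, -3.70175421e+01, -7.49842172e-06,
        7.14581736e-03, -1.74710704e-05]), 'tool_pos': array([0.18910536, 0.59509581, 0.25206543]), 'tool_rot': array([-0.48151087, -3.10393441,  0.00315585]), 'contact_force': array([ 0.02073812,  0.40757748, -0.62540096]), 'wrist_torque': array([-1.64656904e-02,  6.03922047e-05, -2.05178276e-02]), 'opening': 0.08518105392791525} 0.022
{'fx': 453.46993208624383, 'fy': 453.46993208624383, 'cx': 319.3514162908568, 'cy': 204.43994498417615, 'rvec': array([ 2.1954498 , -2.1730277 ,  0.05476457]), 'tvec': array([0.00515374, 0.45009695, 1.39413684])}
{'fx': 309.70691628693146, 'fy': 309.70691628693146, 'cx': 320.28570729178585, 'cy': 197.11296519095993, 'hand_eye': array([[ 5.54453757e-04, -9.47711246e-01, -3.19128638e-01,
         8.21887850e-02],
       [ 9.99998895e-01,  8.52526625e-05,  1.48422354e-03,
         2.55055309e-04],
       [-1.37940877e-03, -3.19129108e-01,  9.47710246e-01,
        -1.20974873e-01],
       [ 0.00000000e+00,  0.00000000e+00,  0.00000000e+00,
         1.00000000e+00]])}
```

View pics/top0.png

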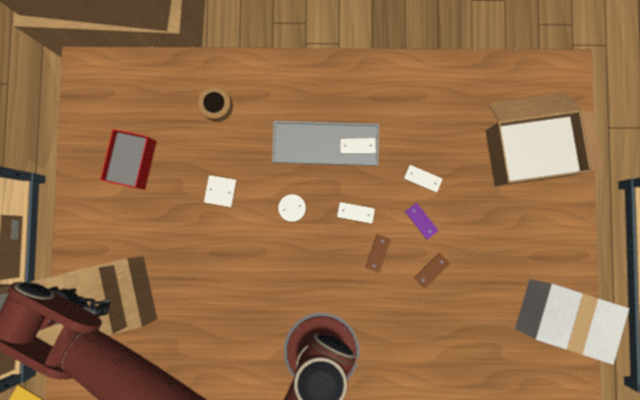

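View pics/scene0.png

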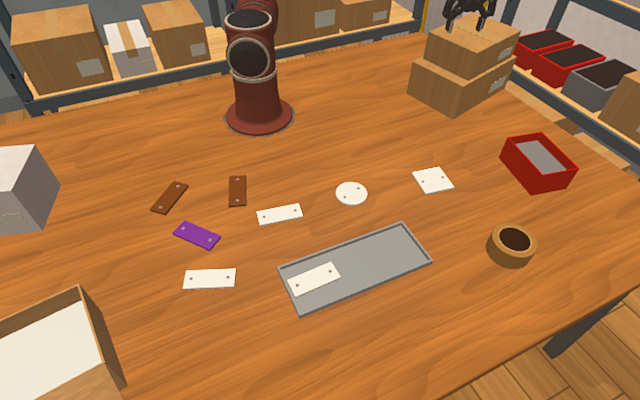

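The top view shows the tray at (326,143), with the first plate at its right end (358,146). The loose narrow plates are at (423,178) and (356,213). The square (220,191), round (292,208), brown and purple plates are not wanted.

```bash
cat >> h.py <<'E'
def whites(im,lo=185):
    return ((im.min(2)>lo)&(im.max(2).astype(int)-im.min(2)<40)).astype(np.uint8)
def rect(n,cnt,z):
    P=onplane(n,cnt.reshape(-1,2),z)[:,:2].astype(np.float32)*1000
    (c,s,a)=cv2.minAreaRect(P); 
    if s[0]<s[1]: s=s[::-1]; a+=90
    return np.array(c)/1000,np.array(s),(a+90)%180-90
E
python3 - <<'E'
from h import *
im=cv2.imread('pics/top0.png')[:,:,::-1]
c,_=cv2.findContours(whites(im),cv2.RETR_EXTERNAL,cv2.CHAIN_APPROX_NONE)
for k in c:
    if 150<cv2.contourArea(k)<2000: print('W',k.reshape(-1,2).mean(0).round(),rect('top',k,.008 if k[:,0,1].mean()>160 else .012))
i=im.astype(int); g=((i.max(2)-i.min(2)<30)&(i.min(2)>70)).astype(np.uint8); g[:, :265]=0;g[:,385:]=0;g[:115]=0;g[170:]=0
g=cv2.morphologyEx(g,cv2.MORPH_CLOSE,np.ones((5,5)))
c,_=cv2.findContours(g,cv2.RETR_EXTERNAL,cv2.CHAIN_APPROX_NONE)
k=max(c,key=cv2.contourArea); print('tray',rect('top',k,.014),cv2.boundingRect(k))
d=np.load('pics/top0.npy'); print(d[213,350:362:4],d[230,356],d[146,350:366:5],d[143,300])
E
```

```text
W [605. 331.] (array([ 0.07329689, -0.86489368]), array([173.75617981,  93.23254395]), -17.287391662597656)
W [559. 316.] (array([ 0.11600881, -0.72502826]), array([173.07739258,  93.10424042]), -17.232177734375)
W [356. 212.] (array([ 0.4269382 , -0.10307948]), array([107.78186798,  44.32112122]), 80.22904968261719)
W [292. 208.] (array([0.44003638, 0.09665461]), array([78.13256073, 78.106987  ]), -89.40937894582748)
W [220. 191.] (array([0.49048502, 0.32278195]), array([83.86951447, 83.63414001]), 80.49232482910156)
W [423. 178.] (array([ 0.53571832, -0.31253943]), array([107.64340973,  43.47625732]), 67.0167236328125)
W [358. 145.] (array([ 0.63787665, -0.10920163]), array([106.33963013,  44.29544067]), -89.50885424017906)
tray (array([ 0.6432533 , -0.00638136]), array([328.59970093, 131.42124939]), 88.78863525390625) (273, 121, 106, 45)
[1.4101987 1.413469  1.4079051] 1.4149944 [1.4191166 1.421517  1.417028  1.4169459] 1.4274212
```

Call:
jog_arm --pt "0 0 0 -2.5 -2.45 -0.3 1" --pt "0 0 0 -2.5 -2.45 -0.3 1" --pt "0 0 0 -2.5 -2.45 -0.3 1" --pt "0 0 0 -2.5 -2.45 -0.3 1" --pt "0 0 0 -2.5 -2.45 -0.3 1" --pt "0 0 0 -2.5 -2.45 -0.3 1" --pt "0 0 0 -2.5 -2.45 -0.3 1" --pt "0 0 0 -2.5 -2.45 -0.3 1" --pt "0 0 0 -2.5 -2.45 -0.3 1" --pt "0 0 0 -2.5 -2.45 -0.3 1" --pt "0 0 0 -2.5 -2.45 -0.3 1" --pt "0 0 0 -2.5 -2.45 -0.3 1"

```text
t: 1.1
tool_pos: [0.3863, 0.2229, 0.2891]
tool_rot: [-0.481, -3.104, 0.0]
contact_force: [0.2, 0.4, -0.2]
opening: 0.0853
```

Call:
jog_arm --pt "0 0 0 -2.5 -2.45 0 1" --pt "0 0 0 -2.5 -2.45 0 1" --pt "0 0 0 -2.5 -2.45 0 1" --pt "0 0 0 -2.5 -2.45 0 1" --pt "0 0 0 -2.5 -2.45 0 1" --pt "0 0 0 -2.5 -2.45 0 1" --pt "0 0 0 -2.5 -2.45 0 1" --pt "0 0 0 -2.5 -2.45 0 1" --pt "0 0 0.11 0 0 0 1" --pt "0 0 0.11 0 0 0 1" --pt "0 0 0.11 0 0 0 1" --pt "0 0 0.11 0 0 0 1"

```text
t: 2.1
tool_pos: [0.5172, -0.0232, 0.2886]
tool_rot: [-1.156, -2.92, 0.0]
contact_force: [0.9, 0.8, -0.3]
opening: 0.0857
```

Call:
jog_arm --pt "0 0 0.11 0 0 0 0.7" --pt "0 0 0.11 0 0 0 0.7" --pt "0 0 0.11 0 0 0 0.7" --pt "0 0 0.11 0 0 0 0.7" --pt "0 0 0.11 0 0 0 0.7" --pt "0 0 0.11 0 0 0 0.7" --pt "0 0 0.11 0 0 0 0.7" --pt "0 0 0 0 0 0 0.7" --pt "0 0 0 0 0 0 0.7"

```text
t: 2.85
tool_pos: [0.5172, -0.0228, 0.2888]
tool_rot: [-2.158, -2.282, 0.001]
contact_force: [-0.7, 0.0, 0.2]
opening: 0.0594
```

```bash
cat >> h.py <<'E'
def wplane(uv,z,o):
    c=vision.calibration('wrist'); uv=np.atleast_2d(uv).astype(float)-[c['cx'],c['cy']]
    r=np.linalg.norm(uv,axis=1)+1e-9; th=r/c['fx']
    d=np.c_[uv/r[:,None]*np.sin(th)[:,None],np.cos(th)]
    R=cv2.Rodrigues(o['tool_rot'])[0]; H=c['hand_eye']
    p=R@H[:3,3]+o['tool_pos']; D=d@(R@H[:3,:3]).T
    return p+D*((z-p[2])/D[:,2])[:,None]
def axes(o):
    R=cv2.Rodrigues(o['tool_rot'])[0]; return R
def wrect(P):
    c,s,a=cv2.minAreaRect((P[:,:2]*1000).astype(np.float32))
    if s[0]<s[1]: s=s[::-1]; a+=90
    return np.round(c,1),np.round(s,1),round(a%180,2)
E
python3 - <<'E'
from h import *
import pickle
o=ctrl.get_obs(); im,d=grab('wrist','w1'); pickle.dump(o,open('pics/w1.pkl','wb'))
print(o['t'],o['tool_pos'],o['opening'],o['q'].round(3)); print(axes(o).round(3))
c,_=cv2.findContours(whites(im),cv2.RETR_EXTERNAL,cv2.CHAIN_APPROX_NONE)
for k in c:
    if cv2.contourArea(k)>800: print(k.reshape(-1,2).mean(0).round(),wrect(wplane(k.reshape(-1,2),.008,o)),wrect(wplane(k.reshape(-1,2),.012,o)))
E
```

```text
2.85 [ 0.51717123 -0.02279581  0.2888398 ] 0.05943884046201383 [-0.188 -0.226  1.815 -0.     1.553 -0.244]
[[-0.056  0.998 -0.001]
 [ 0.998  0.056  0.   ]
 [ 0.    -0.001 -1.   ]]
[322. 326.] (array([ 535.8, -309.8]), array([107.3,  44.3]), 67.29) (array([ 535.6, -306.1]), array([106.2,  43.8]), 67.29)
[401. 220.] (array([ 638. , -106.5]), array([108.3,  45.4]), 91.07) (array([ 636.8, -104.9]), array([107.2,  44.9]), 91.07)
[254. 209.] (array([ 426.7, -101. ]), array([108.2,  44.9]), 79.94) (array([427.5, -99.4]), array([107.2,  44.4]), 79.94)
[266.  66.] (array([439.7,  98. ]), array([81.5, 81.3]), 65.54) (array([440.4,  97.6]), array([80.7, 80.5]), 65.54)
```

View pics/w1.png

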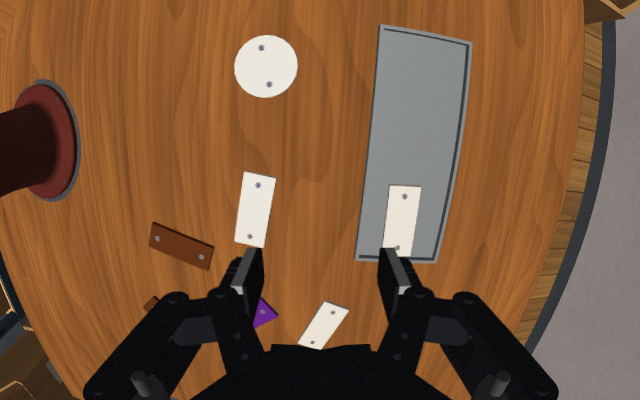

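The wrist view shows plate A at (254,209), the first plate in the tray at (401,220), and tray rim corners near (380,25), (472,43), (355,260) and (437,262). Next I'll measure the tray.

Run:
```python
from h import *
import pickle
o=pickle.load(open('pics/w1.pkl','rb')); im=cv2.imread('pics/w1.png').astype(int)
g=((im.max(2)-im.min(2)<35)&(im.min(2)>60)).astype(np.uint8); g[:,:340]=0; g[:,485:]=0; g[275:]=0; g[:18]=0
g=cv2.morphologyEx(g,cv2.MORPH_CLOSE,np.ones((7,7)))
c,_=cv2.findContours(g,cv2.RETR_EXTERNAL,cv2.CHAIN_APPROX_NONE)
k=max(c,key=cv2.contourArea); print(cv2.boundingRect(k)); print('tray',wrect(wplane(k.reshape(-1,2),.014,o)))
print('corners',wplane([(380,25),(472,43),(355,260),(437,262)],.014,o).round(4))
R=axes(o); print('yaw',np.degrees(np.arctan2(R[1,0],R[0,0])))
yaw=np.radians(80.1); x=np.array([np.cos(yaw),np.sin(yaw)]); y=np.array([np.sin(yaw),-np.cos(yaw)])
d=np.array([.427,-.102])-o['tool_pos'][:2]; print('A',d@x*100,d@y*100)
```

```text
(354, 24, 119, 251)
tray (array([642.8, -15.2]), array([351.5, 131.7]), 88.85)
corners [[ 0.5823  0.1599  0.014 ]
 [ 0.712   0.1575  0.014 ]
 [ 0.5766 -0.1678  0.014 ]
 [ 0.7071 -0.169   0.014 ]]
yaw 93.1971014273067
A -9.35278465001371 -7.521100992238552
```

Call:
jog_arm --pt "0 0 0.114 0 0 0 0.75" --pt "0 0 0.114 0 0 0 0.75" --pt "0 0 0 -2.34 -1.88 0 0.75" --pt "0 0 0 -2.34 -1.88 0 0.75" --pt "0 0 0 -2.34 -1.88 0 0.75" --pt "0 0 0 -2.34 -1.88 0 0.75" --pt "0 0 0 0 0 4 0.75" --pt "0 0 0 0 0 4 0.75" --pt "0 0 0 0 0 4 0.75" --pt "0 0 0 0 0 3 0.75" --pt "0 0 0 0 0 0 0.75" --pt "0 0 0 0 0 0 0.75"

```text
t: 3.9
tool_pos: [0.4259, -0.1015, 0.138]
tool_rot: [-2.403, -2.018, 0.003]
contact_force: [-0.2, 0.1, 0.8]
opening: 0.0643
```

Run:
```python
from h import *
o=ctrl.get_obs(); im,d=grab('wrist','w2')
print(o['t'],o['tool_pos'],o['opening'],axes(o).round(3)[:, :2])
c,_=cv2.findContours(whites(im),cv2.RETR_EXTERNAL,cv2.CHAIN_APPROX_NONE)
for k in c:
    if cv2.contourArea(k)>1500: print(k.reshape(-1,2).mean(0).round(),cv2.boundingRect(k),wrect(wplane(k.reshape(-1,2),.008,o)))
```

```text
3.9 [ 0.42591397 -0.10145095  0.13802791] 0.06434189618863681 [[ 0.173  0.985]
 [ 0.985 -0.173]
 [ 0.001 -0.004]]
[322. 190.] (295, 132, 55, 120) (array([ 426.9, -101.5]), array([108. ,  44.4]), 80.14)
[534. 163.] (517, 109, 36, 112) (array([ 640.4, -107.3]), array([110.2,  45.6]), 90.92)
```

View pics/w2.png

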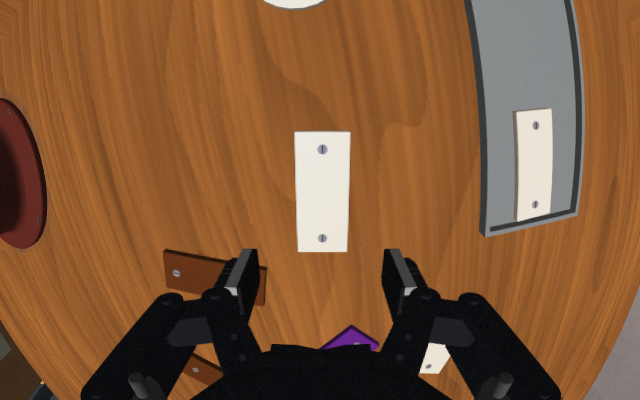

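Call:
jog_arm --pt "0 0 0 0 0.1 3 0.7" --pt "0 0 0 0 0 3 0.7" --pt "0 0 0 0 0 2.5 0.7" --pt "0 0 0 0 0 2 0.7" --pt "0 0 0 0 0 0.8 0.7" --pt "0 0 0 0 0 0 0.7" --pt "0 0 0 0 0 0 0.7"

```text
t: 4.53
tool_pos: [0.4299, -0.1028, 0.0285]
tool_rot: [2.404, 2.017, 0.002]
contact_force: [0.2, 0.2, -0.0]
opening: 0.0598
```

Run:
```python
from h import *
o=ctrl.get_obs(); im,d=grab('wrist','w3'); print(o['tool_pos'],ctrl.tcp_to_tips)
cv2.imwrite('pics/w3c.png',cv2.resize(im[120:360,170:470,::-1],None,fx=2,fy=2))
```

```text
[ 0.42990351 -0.10280626  0.02853028] 0.022
```

View pics/w3c.png

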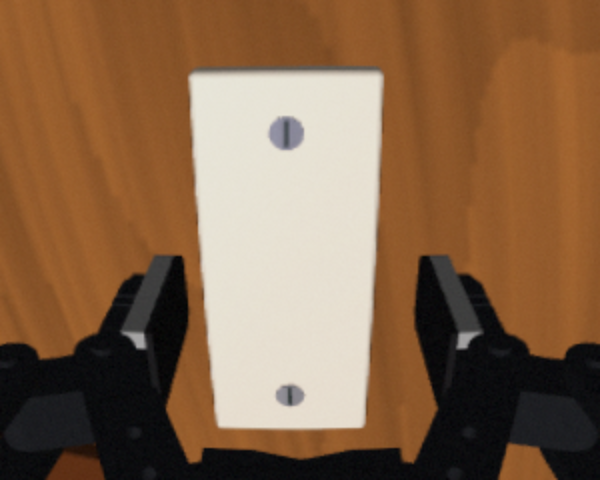

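The crop shows the plate between the open fingers, with tips near (180,260) and (420,260) roughly level about its middle. I'll descend a little and grip.

Call:
jog_arm --pt "0 0 0 0 -0.2 0.2 0.7" --pt "0 0 0 0 0 0.2 0.7" --pt "0 0 0 0 0 0 0.7" --pt "0 0 0 0 0 0 0.4" --pt "0 0 0 0 0 0 0.4" --pt "0 0 0 0 0 0 0.4" --pt "0 0 0 0 0 0 0.4" --pt "0 0 0 0 0 0 0.4" --grip_force 35

```text
t: 5.25
tool_pos: [0.4266, -0.102, 0.023]
tool_rot: [2.406, 2.018, 0.001]
contact_force: [-1.6, -0.6, 5.2]
opening: 0.0443
```

Call:
jog_arm --pt "0 0 0 0 0 -0.5 0.4" --pt "0 0 0 0 0 -2 0.4" --pt "0 0 0 0 0 -3 0.4" --pt "0 0 0 0 0 -3 0.4" --pt "0 0 0 0 0 -2 0.4" --pt "0 0 0 0 0 0 0.4" --pt "0 0 0 0 0 0 0.4"

```text
t: 5.83
tool_pos: [0.4266, -0.102, 0.1282]
tool_rot: [2.405, 2.017, 0.002]
contact_force: [0.0, 0.0, -0.8]
opening: 0.0447
```

```bash
cat >> h.py <<'E'
def go(xy,yawdeg):
    o=ctrl.get_obs(); R=axes(o); y0=np.degrees(np.arctan2(R[1,0],R[0,0]))
    a=np.radians(yawdeg); x=np.array([np.cos(a),np.sin(a)]); y=np.array([np.sin(a),-np.cos(a)]); d=np.array(xy)-o['tool_pos'][:2]
    print('t',o['t'],'pos',o['tool_pos'].round(4),'yaw',y0.round(2),'turn z',np.radians(y0-yawdeg).round(4),'shift cm',(d@x*100).round(2),(d@y*100).round(2),'z axis',R[:,2].round(4))
E
python3 - <<'E'
from h import *
go((.6415,-.0347),89.5)
o=ctrl.get_obs(); im,d=grab('wrist','w4'); print(o['opening'])
c,_=cv2.findContours(whites(im),cv2.RETR_EXTERNAL,cv2.CHAIN_APPROX_NONE)
for k in c:
    if cv2.contourArea(k)>1500:
        P=wplane(k.reshape(-1,2),o['tool_pos'][2]-.015,o); T=(P-o['tool_pos'])@axes(o); print(cv2.boundingRect(k),wrect(T),T[:,0].min().round(4),T[:,0].max().round(4))
cv2.imwrite('pics/w4c.png',im[60:400,120:640,::-1])
E
```

```text
t 5.8333 pos [ 0.4266 -0.102   0.1282] yaw 79.97 turn z -0.1663 shift cm 6.91 21.43 z axis [ 0.0023 -0.001  -1.    ]
0.04474091333596672
(271, 160, 98, 181) (array([ 0.3, -0. ]), array([108.2,  44.7]), 179.8) -0.0538 0.0544
(520, 109, 36, 114) (array([ 54.2, 118.6]), array([61.8, 25.4]), 169.05) 0.022 0.0865
```

View pics/w4c.png

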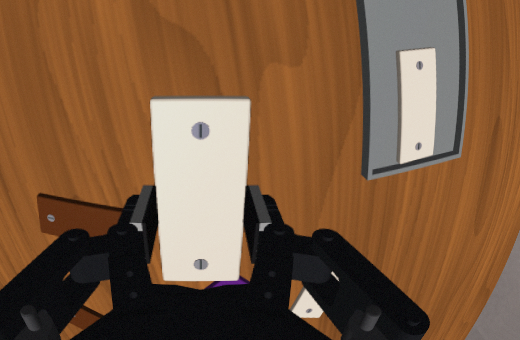

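The plate is held square and centred in the jaws. Now over the tray.

Call:
jog_arm --pt "0 0 -0.083 0 0 0 0.4" --pt "0 0 -0.083 0 0 0 0.4" --pt "0 0 0 1.15 3.57 0 0.4" --pt "0 0 0 1.15 3.57 0 0.4" --pt "0 0 0 1.15 3.57 0 0.4" --pt "0 0 0 1.15 3.57 0 0.4" --pt "0 0 0 1.15 3.57 0 0.4" --pt "0 0 0 1.15 3.57 0 0.4" --pt "0 0 0 0.2 0 0 0.4" --pt "0 -0.11 0 0 0 0 0.4" --pt "0 0 0 0 0 0 0.4" --pt "0 0 0 0 0 0 0.4"

```text
t: 6.88
tool_pos: [0.6393, -0.0314, 0.1245]
tool_rot: [2.176, 2.161, -0.122]
contact_force: [-0.4, -0.4, -0.6]
opening: 0.0447
```

Run:
```python
from h import *
go((.6415,-.0326),89.5)
o=ctrl.get_obs(); im,d=grab('wrist','w5'); R=axes(o); print(R.round(3))
cv2.imwrite('pics/w5.png',im[:,:,::-1])
c,_=cv2.findContours(whites(im),cv2.RETR_EXTERNAL,cv2.CHAIN_APPROX_NONE)
for k in c:
    if cv2.contourArea(k)>800: print(cv2.boundingRect(k),wrect(wplane(k.reshape(-1,2),.012,o)))
```

```text
t 6.8833 pos [ 0.6393 -0.0314  0.1245] yaw 89.62 turn z 0.0022 shift cm -0.12 0.22 z axis [-0.0055 -0.1072 -0.9942]
[[ 0.007  1.    -0.005]
 [ 0.994 -0.007 -0.107]
 [-0.107 -0.005 -0.994]]
(271, 161, 98, 180) (array([ 637.7, -111.8]), array([205.8,  80.8]), 90.03)
(60, 6, 64, 92) (array([443.1,  97.3]), array([79.8, 78.6]), 85.8)
```

View pics/w5.png

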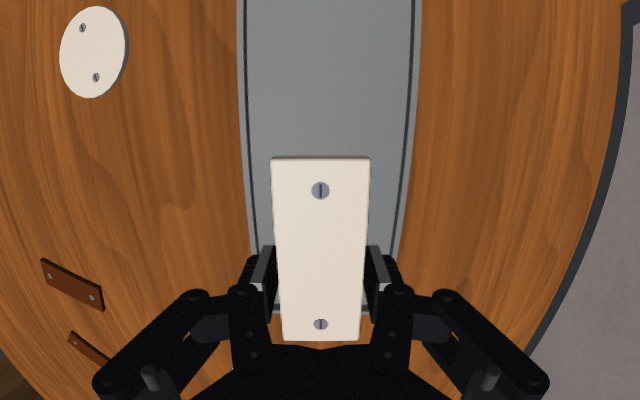

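Call:
jog_arm --pt "0 0 0 0.19 0.06 2 0.4" --pt "0 0 0 0.19 0.06 2 0.4" --pt "0 0 0 0.19 0.06 2 0.4" --pt "0 0 0 0.19 0.06 2 0.4" --pt "0 0 0 0.07 0.02 0.7 0.4" --pt "0 0 0 0 0 0 0.4" --pt "0 0 0 0 0 0 0.4"

```text
t: 7.52
tool_pos: [0.6432, -0.0345, 0.0401]
tool_rot: [2.176, 2.155, -0.12]
contact_force: [-0.1, -0.4, -0.2]
opening: 0.0443
```

Call:
jog_arm --pt "0 0 0 0.2 -0.17 0.2 0.4" --pt "0 0 0 0.06 0 0.2 0.4" --pt "0 0 0 0 0 0.1 0.4" --pt "0 0 0 0 0 0 0.4" --pt "0 0 0 0 0 0 0.4"

```text
t: 7.93
tool_pos: [0.642, -0.0319, 0.0351]
tool_rot: [2.174, 2.155, -0.119]
contact_force: [-0.2, -0.1, -0.2]
opening: 0.0445
```

Call:
jog_arm --pt "0 0 0 0 0 0.1 0.4" --pt "0 0 0 0 0 0.1 0.4" --pt "0 0 0 0 0 0 0.4"

```text
t: 8.18
tool_pos: [0.6421, -0.0322, 0.033]
tool_rot: [2.175, 2.155, -0.119]
contact_force: [0.1, 0.2, -0.0]
opening: 0.0446
```

Call:
jog_arm --pt "0 0 0 0 0 0.1 0.4" --pt "0 0 0 0 0 0 0.4" --pt "0 0 0 0 0 0 0.4"

```text
t: 8.43
tool_pos: [0.6421, -0.0322, 0.0329]
tool_rot: [2.175, 2.155, -0.12]
contact_force: [-2.2, 2.0, 5.5]
opening: 0.0444
```

Contact is light, as planned. Release and retreat.

Call:
jog_arm --pt "0 0 0 0 0 0 0.55" --pt "0 0 0 0 0 0 0.7" --pt "0 0 0 0 0 0 0.7" --pt "0 0 0 0 0 0 0.7" --pt "0 0 0 0 0 -1 0.7" --pt "0 0 0 0 0 -3 0.7" --pt "0 0 0 0 0 -4 0.7" --pt "0 0 0 0 0 -4 0.7" --pt "0 0 0 0 0 -4 0.7" --pt "0 0.12 0 0 0 0 0.7" --pt "0 0 0 0 0 0 0.7" --pt "0 0 0 0 0 0 0.7"

```text
t: 9.43
tool_pos: [0.6419, -0.0157, 0.1914]
tool_rot: [-2.23, -2.206, -0.009]
contact_force: [-0.1, -1.1, -0.4]
opening: 0.0599
```

Run:
```python
from h import *
go((.536,-.311),67.2)
o=ctrl.get_obs(); im,d=grab('wrist','w6'); R=axes(o); print(R.round(3))
c,_=cv2.findContours(whites(im),cv2.RETR_EXTERNAL,cv2.CHAIN_APPROX_NONE)
for k in c:
    if cv2.contourArea(k)>800: print(cv2.boundingRect(k),wrect(wplane(k.reshape(-1,2),.018,o)))
```

```text
t 9.4333 pos [ 0.6419 -0.0157  0.1914] yaw 89.38 turn z 0.3871 shift cm -31.32 1.68 z axis [ 7.0e-04  7.8e-03 -1.0e+00]
[[ 0.011  1.     0.001]
 [ 1.    -0.011  0.008]
 [ 0.008  0.001 -1.   ]]
(294, 146, 49, 152) (array([639.2, -66.1]), array([174.4,  49.9]), 89.4)
(107, 48, 59, 73) (array([446.7,  97.2]), array([78.4, 78.1]), 174.1)
```

View pics/w6.png

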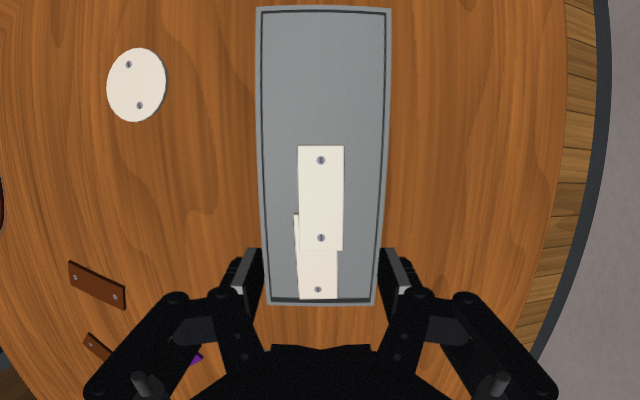

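Run:
```python
from h import *
o=ctrl.get_obs(); w=lambda uv,z: wplane(uv,z,o)[:,:2].round(4).tolist()
print('A front',w([(298,146),(343,146)],.012)); print('A rear',w([(300,249),(342,250)],.0235))
print('first front-left, back',w([(295.5,213),(299,298),(337,299)],.012))
print('tray outer',w([(256,8),(391,11),(267,304),(376,305)],.014))
```

```text
A front [[0.6195, 0.0213], [0.6633, 0.0209]]
A rear [[0.619, -0.0845], [0.663, -0.086]]
first front-left, back [[0.6148, -0.0484], [0.6142, -0.1571], [0.6594, -0.1588]]
tray outer [[0.5811, 0.16], [0.7102, 0.1561], [0.5751, -0.1657], [0.7068, -0.1685]]
```

Plate A lies straight, overlapping the first plate by about 37 mm (rear end at y≈-0.085, first plate's front edge at -0.048). On to plate B.

Call:
jog_arm --pt "0 0 0.097 0 0 0 0.7" --pt "0 0 0.097 0 0 0 0.7" --pt "0 0 0.097 0 0 0 0.7" --pt "0 0 0.097 0 0 0 0.7" --pt "0 0 0 -3.9 0.21 0 0.7" --pt "0 0 0 -3.9 0.21 0 0.7" --pt "0 0 0 -3.9 0.21 0 0.7" --pt "0 0 0 -3.9 0.21 0 0.7" --pt "0 0 0 -3.9 0.21 0 0.7" --pt "0 0 0 -3.9 0.21 0 0.7" --pt "0 0 0 -3.9 0.21 0 0.7" --pt "0 0 0 -3.9 0.21 0 0.7"

```text
t: 10.48
tool_pos: [0.5349, -0.3093, 0.185]
tool_rot: [-2.605, -1.734, -0.004]
contact_force: [0.2, -0.3, -0.3]
opening: 0.0597
```

Call:
jog_arm --pt "0 0 0 0 0 2 0.7" --pt "0 0 0 0 0 2 0.7" --pt "0 0 0 0 0 2 0.7" --pt "0 0 0 0 0 0 0.7" --pt "0 0 0 0 0 0 0.7"

```text
t: 10.9
tool_pos: [0.5351, -0.3066, 0.1243]
tool_rot: [-2.603, -1.733, -0.004]
contact_force: [0.5, -0.3, 1.4]
opening: 0.0601
```

Run:
```python
from h import *
go((.536,-.311),67.2)
o=ctrl.get_obs(); im,d=grab('wrist','w7')
c,_=cv2.findContours(whites(im),cv2.RETR_EXTERNAL,cv2.CHAIN_APPROX_NONE)
for k in c:
    if cv2.contourArea(k)>800: print(cv2.boundingRect(k),wrect(wplane(k.reshape(-1,2),.008,o)))
```

```text
t 10.9 pos [ 0.5351 -0.3066  0.1243] yaw 67.28 turn z 0.0015 shift cm -0.37 0.25 z axis [-0.006   0.0133 -0.9999]
(297, 140, 58, 125) (array([ 536. , -311.1]), array([108.7,  44.9]), 67.1)
```

Call:
jog_arm --pt "-0.01 -0.01 0 -0.37 0.25 0 0.7" --pt "0 0 0 0 0 3 0.7" --pt "0 0 0 0 0 3 0.7" --pt "0 0 0 0 0 2 0.7" --pt "0 0 0 0 0 1.5 0.7" --pt "0 0 0 0 0 0 0.7" --pt "0 0 0 0 0 0 0.7"

```text
t: 11.53
tool_pos: [0.5385, -0.3131, 0.0332]
tool_rot: [2.611, 1.737, 0.004]
contact_force: [0.5, -0.4, -0.2]
opening: 0.0598
```

Run:
```python
from h import *
go((.536,-.311),67.2)
```

```text
t 11.5333 pos [ 0.5385 -0.3131  0.0332] yaw 67.27 turn z 0.0012 shift cm 0.1 -0.32 z axis [ 0.0056 -0.0035 -1.    ]
```

Call:
jog_arm --pt "0 0 0 0.1 -0.3 0.3 0.7" --pt "0 0 0 0 0 0.3 0.7" --pt "0 0 0 0 0 0.3 0.7" --pt "0 0 0 0 0 0 0.7" --pt "0 0 0 0 0 0 0.4" --pt "0 0 0 0 0 0 0.4" --pt "0 0 0 0 0 0 0.4" --pt "0 0 0 0 0 0 0.4" --pt "0 0 0 0 0 0 0.4"

```text
t: 12.28
tool_pos: [0.5363, -0.3113, 0.0244]
tool_rot: [2.61, 1.736, 0.005]
contact_force: [-0.5, -0.5, 3.0]
opening: 0.0446
```

Call:
jog_arm --pt "0 0 0 0 0 -0.5 0.4" --pt "0 0 0 0 0 -2 0.4" --pt "0 0 0 0 0 -3 0.4" --pt "0 0 0 0 0 -3 0.4" --pt "0 0 0 0 0 -2 0.4" --pt "0 0 0 0 0 0 0.4" --pt "0 0 0 0 0 0 0.4"

```text
t: 12.87
tool_pos: [0.5358, -0.311, 0.1301]
tool_rot: [2.609, 1.735, 0.006]
contact_force: [0.4, 0.1, -1.5]
opening: 0.0445
```

Run:
```python
from h import *
go((.6425,.0425),89.5)
o=ctrl.get_obs(); im,d=grab('wrist','w8'); print(o['opening'])
c,_=cv2.findContours(whites(im),cv2.RETR_EXTERNAL,cv2.CHAIN_APPROX_NONE)
for k in c:
    if cv2.contourArea(k)>1500:
        P=wplane(k.reshape(-1,2),o['tool_pos'][2]-.015,o); T=(P-o['tool_pos'])@axes(o); print(cv2.boundingRect(k),wrect(T))
```

```text
t 12.8667 pos [ 0.5358 -0.311   0.1301] yaw 67.25 turn z -0.3884 shift cm 35.45 10.36 z axis [ 0.0075 -0.0047 -1.    ]
0.044548783209932295
(272, 161, 98, 179) (array([ 0.6, -0.1]), array([106.8,  44.4]), 0.07)
```

Call:
jog_arm --pt "0 0 -0.097 0 0 0 0.4" --pt "0 0 -0.097 0 0 0 0.4" --pt "0 0 -0.097 0 0 0 0.4" --pt "0 0 -0.097 0 0 0 0.4" --pt "0 0 0 3.54 1.04 0 0.4" --pt "0 0 0 3.54 1.04 0 0.4" --pt "0 0 0 3.54 1.04 0 0.4" --pt "0 0 0 3.54 1.04 0 0.4" --pt "0 0 0 3.54 1.04 0 0.4" --pt "0 0 0 3.54 1.04 0 0.4" --pt "0 0 0 3.54 1.04 0 0.4" --pt "0 0 0 3.54 1.04 0 0.4"

```text
t: 13.92
tool_pos: [0.6195, -0.0261, 0.1252]
tool_rot: [2.23, 2.21, -0.002]
contact_force: [0.8, -0.2, -0.5]
opening: 0.0445
```

Call:
jog_arm --pt "0 0 0 3.54 1.04 0 0.4" --pt "0 0 0 3.54 1.04 0 0.4" --pt "0 -0.11 0 0 0 0 0.4" --pt "0 0 0 0 0 0 0.4" --pt "0 0 0 0 0 0 0.4"

```text
t: 14.33
tool_pos: [0.6409, 0.0437, 0.1254]
tool_rot: [2.171, 2.157, -0.121]
contact_force: [0.6, 0.4, -0.7]
opening: 0.0442
```

Run:
```python
from h import *
go((.6425,.0425),89.5); print(axes(ctrl.get_obs()).round(4))
```

```text
t 14.3333 pos [0.6409 0.0437 0.1254] yaw 89.63 turn z 0.0022 shift cm -0.12 0.16 z axis [-0.     -0.1114 -0.9938]
[[ 6.500e-03  1.000e+00 -0.000e+00]
 [ 9.938e-01 -6.400e-03 -1.114e-01]
 [-1.114e-01  7.000e-04 -9.938e-01]]
```

Call:
jog_arm --pt "0 0 0 0.2 0.04 2 0.4" --pt "0 0 0 0.2 0.04 2 0.4" --pt "0 0 0 0.2 0.04 2 0.4" --pt "0 0 0 0.2 0.04 2 0.4" --pt "0 0 0 0.08 0 0.5 0.4" --pt "0 0 0 0 0 0 0.4" --pt "0 0 0 0 0 0 0.4"

```text
t: 14.92
tool_pos: [0.6443, 0.0405, 0.0426]
tool_rot: [2.173, 2.15, -0.117]
contact_force: [0.7, -0.4, -0.2]
opening: 0.0442
```

Run:
```python
from h import *
go((.6425,.0425),89.5)
```

```text
t 14.9167 pos [0.6443 0.0405 0.0426] yaw 89.37 turn z -0.0023 shift cm 0.2 -0.18 z axis [ 0.0034 -0.1123 -0.9937]
```

Call:
jog_arm --pt "0 0 0 0.15 -0.18 0.2 0.4" --pt "0 0 0 0.13 0 0.2 0.4" --pt "0 0 0 0 0 0.2 0.4" --pt "0 0 0 0 0 0.1 0.4" --pt "0 0 0 0 0 0 0.4" --pt "0 0 0 0 0 0 0.4"

```text
t: 15.42
tool_pos: [0.6429, 0.0437, 0.0356]
tool_rot: [2.171, 2.151, -0.117]
contact_force: [-0.8, -0.3, -1.4]
opening: 0.0443
```

Call:
jog_arm --pt "0 0 0 0 0 0.1 0.4" --pt "0 0 0 0 0 0 0.4" --pt "0 0 0 0 0 0 0.4"

```text
t: 15.67
tool_pos: [0.6428, 0.0434, 0.0344]
tool_rot: [2.171, 2.151, -0.117]
contact_force: [-0.7, -0.0, -1.1]
opening: 0.0442
```

Call:
jog_arm --pt "0 0 0 0 0 0.1 0.4" --pt "0 0 0 0 0 0 0.4" --pt "0 0 0 0 0 0 0.4"

```text
t: 15.92
tool_pos: [0.643, 0.0434, 0.0341]
tool_rot: [2.171, 2.151, -0.117]
contact_force: [-0.7, 1.0, 3.4]
opening: 0.0442
```

Contact again; release, retreat and check.

Call:
jog_arm --pt "0 0 0 0 0 0 0.55" --pt "0 0 0 0 0 0 0.7" --pt "0 0 0 0 0 0 0.7" --pt "0 0 0 0 0 0 0.7" --pt "0 0 0 0 0 -1 0.7" --pt "0 0 0 0 0 -3 0.7" --pt "0 0 0 0 0 -4 0.7" --pt "0 0 0 0 0 -4 0.7" --pt "0 0 0 0 0 -4 0.7" --pt "0 0.12 0 0 0 0 0.7" --pt "0 0 0 0 0 0 0.7" --pt "0 0 0 0 0 0 0.7"

```text
t: 16.92
tool_pos: [0.6421, 0.0604, 0.1932]
tool_rot: [2.233, 2.209, 0.012]
contact_force: [-0.5, -0.2, -1.5]
opening: 0.0601
```

Run:
```python
from h import *
import pickle
o=ctrl.get_obs(); pickle.dump(o,open('pics/w9.pkl','wb')); grab('wrist','w9'); im,_=grab('scene','s9')
a=cv2.imread('pics/w9.png')[:320,180:480]; b=cv2.resize(im[200:330,260:450,::-1],None,fx=2.46,fy=2.46)[:320]
cv2.imwrite('pics/f9.png',np.hstack([a,b])); print(o['t'],o['tool_pos'])
```

```text
16.9167 [0.64209559 0.06043269 0.19324355]
```

View pics/f9.png

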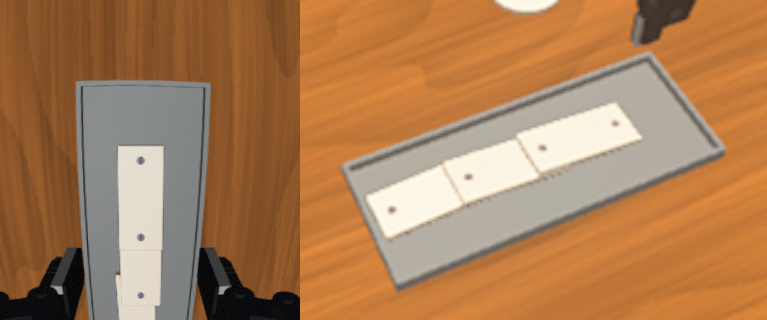

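The row is straight and shingled. The wrist crop has B from row 146 to 249, and the scene crop shows each plate on the end of the one before. One numeric check, then hand in.

Run:
```python
from h import *
import pickle
o=pickle.load(open('pics/w9.pkl','rb')); w=lambda uv,z: wplane(uv,z,o)[:,:2].round(4).tolist()
print('B front',w([(298,146),(343,146)],.012),'rear',w([(300,249),(342,249)],.0235),'A rear',w([(321,305)],.0235))
print('tray far',w([(256,83),(391,83)],.014))
ctrl.finish_job()
```

```text
B front [[0.6218, 0.0957], [0.6662, 0.0952]] rear [[0.6211, -0.0115], [0.6656, -0.0121]] A rear [[0.6427, -0.0871]]
tray far [[0.5826, 0.1594], [0.7128, 0.1584]]
the job is handed in; nothing more can be done
```

I laid both narrow plates in the tray as shingles carrying on the row and handed the job in at about 17 s. The gripper was open and clear of everything at the time.

- **Overlaps:** the last wrist measurements put plate A about 37 mm over the first plate. Plate B overlaps A by about 33–35 mm, or about a third of its length.
- **Row position:** A lies 1–2 mm off the tray's middle line. B is within about 2 mm of it, and both plates are parallel to the tray to within about 1°.
- **First plate:** it already lay about 4 mm off the middle and turned about 1–2°, so the row steps slightly there. I saw no sign that it moved.
- **Contact:** forces while gripping and placing stayed around 6 N or less.

No check failed. The top and wrist cameras disagreed by up to about 3 mm on the plates' positions. The tray's centre and angle agreed to within 2 mm and 0.3°, apart from one automatic tray outline that overran the tray (352 mm long), which I replaced with corner points read from the picture.

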